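# Lay the wide U-tube in its drying rack

## Robot

A 6-joint arm with a two-finger parallel gripper is mounted at the origin on the work surface. World frame = base frame: x ahead of the robot, y to its left, z up, the work surface at z = 0. Lengths are in m, angles in rad, forces in N, time in s.
With the tool pointing down it reaches from about 0.3 to 0.775 m from the base axis. Payload 14.6 kg.
Tool frame: the origin (TCP) lies midway between the tips of the shut fingers; the grasp point (between the pads) lies 19 mm behind it (ctrl.grip_depth is the z of the grasp point in the tool frame, in m); z points along the fingers, y is the line along which they close (so a half turn about z gives the same grasp; the last joint's range is limited). The gripper opens to 94 mm and grips with 3 to 60 N. Pads are 16 mm wide; open, the fingers measure 119 mm over their backs; the gripper's body (75 mm by 177 mm) begins 78 mm behind the grasp point.
Start: joints at [-1.256, 0.3, 1.521, -0, 1.321, -0.067], TCP at [0.205, -0.51, 0.205] pointing down, gripper open.
Joint ranges: [-3.03, 3.03], [-0.79, 2.21], [0.23, 2.52], [-1.04, 4.18], [0, 3.07], [-2.55, 2.55]. Speed limits (rad/s): [2.22, 2.22, 2.57, 3.14, 3.14, 3.14].

## Interface

Orientations are given as [roll, pitch, yaw] about the fixed x, y, z axes, in that order (R = Rz(yaw) Ry(pitch) Rx(roll)).
In Python, from station import ctrl gives the robot as it stands. The module is installed in compiled form; this text tells all that it offers.
- The arm moves only by the tool carry_out, never from a script. Its argument "commands" is a list of rows, each a list of 3 entries, a list of its own where there are three numbers: the closure, from 0 (fully open) to 1 (shut), then the shift along the tool's x, y, z in mm, then the turn, a rotation vector about the tool's x, y, z in rad. In form: [[gripper, [tx, ty, tz], [wx, wy, wz]], ...]. A call has 1 to 10 rows; each row shifts and turns the commanded pose from where the row before left it, along the tool's axes as they then stand; what a row does not reach is not made up. A row lasts 1/8 s, in which the tool goes at most 62.5 mm and 10.7 degrees, less where a joint would pass 70% of its speed; a pose out of reach is approached as far as the arm can. A call with a gripper value outside its range is refused whole. The fingers move at their own pace and stop on an object; "squeeze" is the grip in N (left out, the last holds). Time passes only in rows, so rows that do not move let the fingers close. It gives the time, the measured TCP pose, the force, the opening and the grip force at its end, in the units of the state.
- ctrl.get_obs(): the state, without advancing time (a new reading comes with each control period).
- ctrl.camera(name): name is "scene" or "top"; returns a dict with "img" (400x640x3 uint8, blue, green, red), "camera_matrix" (3x3 intrinsics, pixels), "rvec" (rotation vector, rad) and "tvec" (3), from world to camera coordinates, as OpenCV has them. Camera axes: x right, y down, z forward; pixel columns grow to the right and rows downward; lengths in m; the calibration is good to about 2 mm. A picture is of the moment at which its call begins. There is no depth.
- ctrl.hand_in(): hands the job in; it is judged then, once.
Trained networks look in the newest picture that a camera, given by its name, has taken for a name from the list of things; names that differ only in an ending like _2 or _b are one class to them, and where a whole thing is asked for, a point or a joint stands for the part that bears it (a point fixed in the world has none). Each returns a list of dicts, best first, with "score" (0 to 1); they miss things now and then, are a little off and sometimes report something else, mostly with a low value. They report only what shows in the picture. A call takes as long as a camera call. They do not tell look-alikes from the thing itself.
- ctrl.outline_of(thing, camera): "region" (400x640 bool, what is visible of it).
- ctrl.place_of(thing, camera): "at" ([x, y, z] in m, in world coordinates, good to about 4 mm: a listed point, or the origin of a listed thing).
The state is a dict: "time_s": time; "qpos": joint angles; "joint_vel": joint speeds; "tau": joint torques, N m; "ee_pos": TCP position; "eef_rot": TCP orientation; "force": force on the tool from outside, world axes, zero at the start; "moment": the same for the moment, N m; "grip_width": finger opening in m; "grip_force": force on a finger pad.
Only numpy, scipy, OpenCV 4.12 (cv2) and the standard library are available. Lean on these libraries where they do the work, as an engineer would, in place of code of your own. Each camera call takes 0.05 s, during which the arm holds its last target. There are 200 camera calls.

## Task

Pick up the wide U-shaped amber glass tube, the one whose two legs are as far apart as the two yellow V-shaped notches of the green rack, turn it and lay it gently in the rack so that both legs rest down in the notches, open ends towards the rack's upright back plate and the bend just outside the rack's front. Do not drop the tube, and leave the other two bent tubes (the narrow U and the right-angle one) where they lie.

Things in the scene. Friction and masses are not known exactly. Their poses are not given: they have to be found in the camera images.
- wide_u: Wide amber glass U-tube, 16 mm diameter, 80 g, lying flat (axis 8 mm above bench), 126 mm along the legs x 146 mm across. Origin: centre of the U on the tube-axis plane; z up. +x points along the legs to the open ends: leg axes at y = -65 and +65 mm, ends at x = +63. The cross piece (bend) runs along y at x = -55, a white band 24 mm long at its middle (-55,0,0): grip there, jaws closing along x.
- rack: Fixed green rack, base 130 (x) x 200 (y) x 10 mm. Origin: centre of its underside; z up. Two yellow V notches (45 deg sides, 44 mm wide at the top) along x at y = -65 and +65 mm, from x = -65 (open front) to +35; V bottom 60 mm, rims 82 mm above bench; 78 mm gap between. Back plate 95 mm high, face at x = +48. Seated wide_u: same x direction, its origin at (-30,0,71), bend free in front at x = -85.
- narrow_u: Narrow amber glass U-tube, 16 mm diameter, 76 x 76 mm over all, leg axes 60 mm apart, white band on its bend too; does not fit the rack; a bystander. Origin: its centre on the tube axis plane, 8 mm above the bench; +x towards its open ends.
- angle_tube: Right-angle (L-shaped) amber glass tube, 16 mm diameter, 86 x 86 mm over all; a bystander. Origin: centre of that square on the tube axis plane, 8 mm above the bench; one leg runs along y at x = -35 mm (white band), the other along x at y = -35 mm.
Mind the look-alikes: they are no part of the job. What is shaped like the wide_u but turquoise is not meant.

How it is judged:
At the end, for the whole second after the job is handed in: The wide U-tube lies at rest and released in the rack, both legs down in the notches: its centre within about 17 mm of the seated place along the notches, 10 mm across and 8 mm in height, its legs along the notches within 10 degrees and level within 7 degrees, open ends towards the back plate (x of wide_u in the frame of rack between -0.048 and -0.014 m and y of wide_u in the frame of rack between -0.01 and 0.01 m and z of wide_u in the frame of rack between 0.063 and 0.079 m and x of rack in the frame of wide_u above 0 m and angle between the x axis of wide_u and the x axis of rack, either way round below 0.17 rad and angle between the z axis of wide_u and the z axis of rack, either way round below 0.13 rad and linear speed of wide_u below 0.02 m/s and contact force between wide_u and the fingers below 0.05 N); the robot touches nothing.
It fails at once if the wide tube is dropped (moving faster than 0.6 m/s while not held, a free fall of about 20 mm) (contact force between wide_u and the fingers below 0.05 N and linear speed of wide_u above 0.6 m/s).
It fails at once if the narrow U-tube is moved more than 30 mm (distance of narrow_u from where it was at the start of the episode above 0.03 m).
It fails at once if the right-angle tube is moved more than 30 mm (distance of angle_tube from where it was at the start of the episode above 0.03 m).
It also fails if it takes over 35 s, if anything falls off the work surface, if the arm or the gripper's body presses on something with over 40 N, if the wrist force passes 120 N, or if a joint passes its speed limit or range.

## Working session

There is one attempt and no reset: what is moved stays moved. The work goes in short steps, Python scripts to look and compute and a tool call to move; the robot and the scene stay as the last step left them, time stands still between calls to the robot, and variables do not carry over. Pictures are saved under pics/ and viewed, at most 10 in all, crops included, and the job is handed in when it is done.

Besides the shell and the picture viewer there is one more tool, called after "Emit:" in YAML: its name, and indented under it one key for each argument. carry_out: Moves the arm, as the interface text tells. Its arguments: {"type":"object","properties":{"commands":{"type":"array","items":{"type":"array"}},"squeeze":{"type":"number"}},"required":["commands"]}

```bash
mkdir -p pics
python3 - <<'E'
from station import ctrl
import cv2,numpy as np
for c in ("top","scene"):
    r=ctrl.camera(c); cv2.imwrite(f"pics/{c}0.png",r["img"])
    print(c,r["camera_matrix"].tolist(),r["rvec"],r["tvec"])
    for t in("wide_u","rack","narrow_u","angle_tube"):
        print(t,[(round(d["score"],2),np.round(d["at"],3).tolist()) for d in ctrl.place_of(t,c)])
o=ctrl.get_obs();print(o)
print(ctrl.grip_depth)
E
```

```text
top [[435.53196723694805, 0.0, 322.4718871060207], [0.0, 435.53196723694805, 196.12263155827603], [0.0, 0.0, 1.0]] [ 2.14453034 -2.18376241  0.12973466] [-0.00642427  0.51975072  1.00327224]
wide_u []
rack [(0.72, [0.576, -0.295, 0.001])]
narrow_u [(0.86, [0.49, 0.286, 0.01])]
angle_tube [(0.79, [0.51, -0.001, 0.004])]
scene [[374.1431397856429, 0.0, 319.831259588435], [0.0, 374.1431397856429, 198.64778033566557], [0.0, 0.0, 1.0]] [ 2.46113997  0.83610616 -0.23869649] [-0.40729549 -0.25705426  1.0673346 ]
wide_u [(0.85, [0.368, 0.017, 0.007])]
rack [(0.69, [0.577, -0.297, 0.002])]
narrow_u [(0.67, [0.488, 0.285, 0.006])]
angle_tube [(0.88, [0.512, -0.002, 0.008])]
{'time_s': 0.5, 'qpos': array([-1.25562533e+00,  2.99910924e-01,  1.52102112e+00, -2.50694586e-07,
        1.32071115e+00, -6.66055346e-02]), 'joint_vel': array([ 0.00022172, -0.00131502, -0.0017141 ,  0.00064594,  0.00109215,
       -0.0001669 ]), 'tau': array([-6.38559413e-04, -5.31349254e+01, -3.52737129e+01,  7.08324322e-02,
        2.14523234e-02, -2.85567495e-05]), 'ee_pos': array([ 0.20490093, -0.51038375,  0.20543064]), 'eef_rot': array([-3.14154220e+00, -3.12194804e-06,  3.81776597e-01]), 'force': array([ 0.16887329,  0.4195355 , -0.20334629]), 'moment': array([-0.07148709, -0.00321572, -0.01556048]), 'grip_force': 0.0, 'grip_width': 0.0942528938109495}
-0.0188
```

View pics/top0.png

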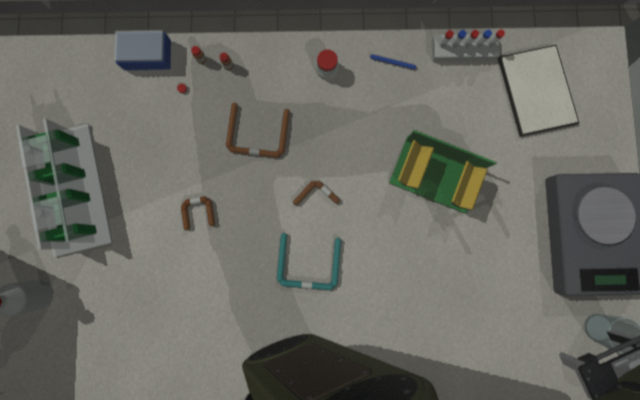

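View pics/scene0.png

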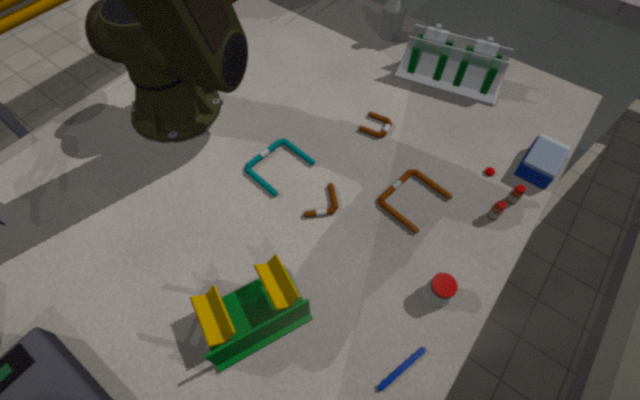

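Top view: amber wide U at (257,130), turquoise wide U at (310,262), narrow amber U at (198,212), amber L at (317,190), and rack at (443,172) with its back plate at upper right. The amber wide U at (257,130) fits: it is amber and its legs are as far apart as the notches. The network's wide_u hit (0.368, 0.017) is the turquoise look-alike. Next I fit the amber U and the rack, and confirm both in a crop.

```bash
cat > fit.py <<'E'
from station import ctrl
import cv2,numpy as np
from scipy.optimize import least_squares,minimize
def cam(c):
    return ctrl.camera(c)
def proj(r,P): return cv2.projectPoints(np.asarray(P,float).reshape(-1,3),r["rvec"],r["tvec"],r["camera_matrix"],None)[0][:,0]
def back(r,uv,z):
    R=cv2.Rodrigues(r["rvec"])[0]; d=np.c_[uv,np.ones(len(uv))]@np.linalg.inv(r["camera_matrix"]).T@R
    o=-R.T@r["tvec"].ravel(); return o+d*((z-o[2])/d[:,2])[:,None]
def amber(r):
    h=cv2.cvtColor(r["img"],cv2.COLOR_BGR2HSV); return cv2.inRange(h,(3,110,50),(18,255,255))
def yellow(r):
    h=cv2.cvtColor(r["img"],cv2.COLOR_BGR2HSV); return cv2.inRange(h,(20,110,60),(34,255,255))
def W(p,P):  # x,y,yaw
    P=np.asarray(P,float); c,s=np.cos(p[2]),np.sin(p[2]); return np.c_[p[0]+c*P[:,0]-s*P[:,1],p[1]+s*P[:,0]+c*P[:,1],P[:,2]]
def fitU(r,p0,z=.008):
    m=amber(r); v,u=np.nonzero(m); X=back(r,np.c_[u,v].astype(float),z)[:,:2]
    X=X[np.hypot(*(X-p0[:2]).T)<.12]
    def seg(q,a,b):
        a,b=np.array(a),np.array(b);d=b-a;t=np.clip((q-a)@d/(d@d),0,1);return np.hypot(*(q-a-t[:,None]*d).T)
    def f(p):
        c,s=np.cos(p[2]),np.sin(p[2]); q=(X-p[:2])@np.array([[c,-s],[s,c]])
        return np.min([seg(q,(-.055,-.065),(-.055,.065)),seg(q,(-.055,.065),(.063,.065)),seg(q,(-.055,-.065),(.063,-.065))],0)
    s=least_squares(f,p0,loss="soft_l1",f_scale=.006); return s.x,np.sqrt(np.mean(s.fun**2)),len(X)
def box(x0,x1,y0,y1,z0,z1): return np.array([[x,y,z] for x in(x0,x1) for y in(y0,y1) for z in(z0,z1)])
UL=[[.063,.065,0],[-.055,.065,0],[-.055,-.065,0],[.063,-.065,0]]
def Vf():
    F=[]
    for s in(-.065,.065):
        for e in(-.022,.022): F.append([[-.065,s,.06],[.035,s,.06],[.035,s+e,.082],[-.065,s+e,.082]])
    return F
E
python3 - <<'E'
from fit import *
for c in("top","scene"):
    r=cam(c)
    X=None
    if c=="top": p0=[*back(r,np.array([[257,130.]]),.008)[0,:2],0.]
    p,e,n=fitU(r,p0); print(c,"U",np.round(p,4),e,n)
    m=yellow(r); reg=ctrl.outline_of("rack",c); reg=reg[0]["region"].astype(np.uint8) if reg else None
    B=[box(-.065,.065,-.1,.1,0,.01),box(.048,.065,-.1,.1,0,.095),box(-.065,.035,.039,.091,0.01,.082),box(-.065,.035,-.091,-.039,.01,.082)]
    S=4
    def ren(q,bl):
        im=np.zeros((400*S,640*S),np.uint8)
        for b in bl: cv2.fillConvexPoly(im,cv2.convexHull(np.int32(proj(r,W(q,b))*S+S/2)),1)
        return im
    q=np.array([.576,-.296,-.36]); 
    R=cv2.resize(reg,None,fx=S,fy=S,interpolation=0)
    def cost(q):
        a=ren(q,B); return 1-(a&R).sum()/(a|R).sum()
    s=minimize(cost,q,method="Nelder-Mead",options=dict(initial_simplex=q+np.array([[0,0,0],[.01,0,0],[0,.01,0],[0,0,.08]]),xatol=1e-4,fatol=1e-4))
    print("rack",s.x.round(4),s.fun)
    a=cv2.resize(r["img"],None,fx=4,fy=4,interpolation=cv2.INTER_CUBIC)
    def L(P,col,cl): cv2.polylines(a,[np.int32(proj(r,P)*4+2)],cl,col,1)
    L(W(p,np.array(UL)+[0,0,.008]),(255,0,0),False)
    for f in Vf(): L(W(s.x,f),(255,0,255),True)
    for z,x0,x1 in((0.01,-.065,.065),(.095,.048,.065)): L(W(s.x,[[x0,-.1,z],[x1,-.1,z],[x1,.1,z],[x0,.1,z]]),(255,255,0),True)
    x0,y0,w,h=(210,90,300,135) if c=="top" else (180,160,280,215)
    a=a[y0*4:(y0+h)*4,x0*4:(x0+w)*4]; cv2.imwrite(f"pics/fit_{c}.png",cv2.resize(a,(800,int(800*h/w)) if h/w<.75 else (781,600),interpolation=cv2.INTER_AREA))
E
```

```text
top U [ 0.6897  0.1422 -0.1374] 0.0033524906432632028 581
rack [ 0.5683 -0.2935 -0.3977] 0.11267759324327276
scene U [ 0.6883  0.1417 -0.1357] 0.004677173980686881 746
rack [ 0.5713 -0.2956 -0.3996] 0.04300616405879565
```

View pics/fit_top.png

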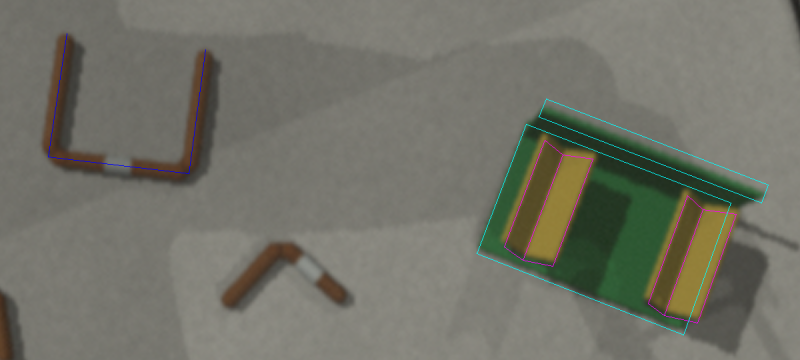

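View pics/fit_scene.png

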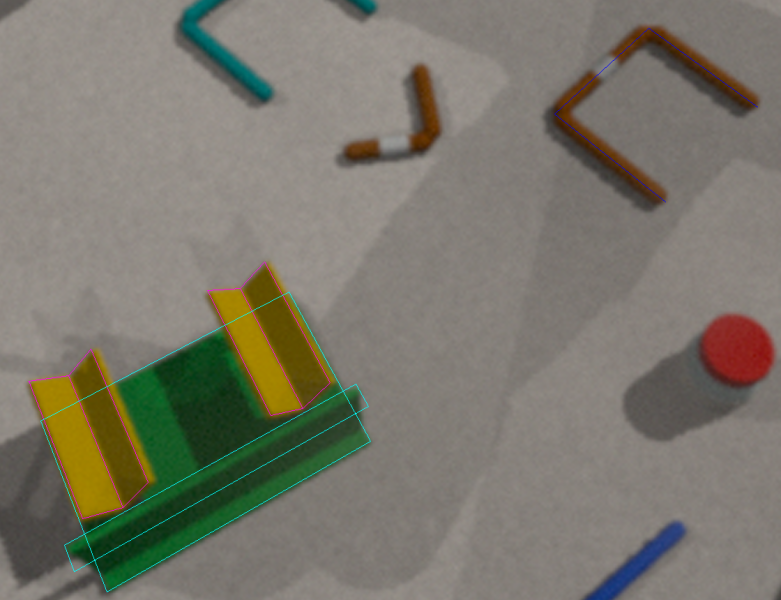

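The crop confirms it: the amber U (bend band at about (117,165) in the crop) is the wide one. Its leg spacing matches the 130 mm model, both cameras agree within 1.5 mm, and the turquoise one is rejected. The rack overlay also fits, with the notches on the yellow and the back plate on the far side. I move above the band first.

Emit:
carry_out:
  commands:
    - [0,[0,0,0],[0,0,-0.175]]
    - [0,[0,0,0],[0,0,-0.175]]
    - [0,[0,0,0],[0,0,-0.175]]
    - [0,[0,0,0],[0,0,-0.175]]
    - [0,[0,0,0],[0,0,-0.175]]
    - [0,[0,0,0],[0,0,-0.175]]
    - [0,[44,21,0],[0,0,0]]
    - [0,[44,21,0],[0,0,0]]
    - [0,[44,21,0],[0,0,0]]
    - [0,[44,21,0],[0,0,0]]
  squeeze: 30

```text
time_s: 1.95
ee_pos: [0.3131, -0.3464, 0.2056]
eef_rot: [3.141, 0.0, 1.432]
force: [0.4, 0.3, 0.1]
grip_width: 0.0942
grip_force: 0.0
```

Emit:
carry_out:
  commands:
    - [0,[44,21,0],[0,0,0]]
    - [0,[44,21,0],[0,0,0]]
    - [0,[44,21,0],[0,0,0]]
    - [0,[44,21,0],[0,0,0]]
    - [0,[44,21,0],[0,0,0]]
    - [0,[44,21,0],[0,0,0]]
    - [0,[44,21,0],[0,0,0]]
    - [0,[44,21,0],[0,0,0]]
    - [0,[44,21,0],[0,0,0]]
    - [0,[44,21,0],[0,0,0]]

```text
time_s: 3.2
ee_pos: [0.5822, 0.0604, 0.2055]
eef_rot: [3.141, 0.0, 1.432]
force: [0.6, -0.2, 0.5]
grip_width: 0.0941
grip_force: 0.0
```

Emit:
carry_out:
  commands:
    - [0,[40,20,0],[0,0,0]]
    - [0,[40,20,0],[0,0,0]]
    - [0,[0,0,0],[0,0,0]]

```text
time_s: 3.58
ee_pos: [0.6326, 0.1348, 0.2044]
eef_rot: [-3.141, 0.0, 1.434]
force: [0.7, -0.1, -0.9]
grip_width: 0.0939
grip_force: 0.0
```

```bash
cat > go.py <<'E'
from fit import *
from scipy.spatial.transform import Rotation as Ro
def to(xyz,yaw):
    o=ctrl.get_obs(); R=Ro.from_euler("xyz",o["eef_rot"]); T=Ro.from_euler("xyz",[np.pi,0,yaw])
    print("t",o["time_s"],"ee",o["ee_pos"].round(4),o["eef_rot"].round(4),"F",o["force"].round(1),"grip",round(o["grip_width"],4),o["grip_force"])
    print("shift mm",(R.inv().apply(np.array(xyz)-o["ee_pos"])*1000).round(1),"turn",(R.inv()*T).as_rotvec().round(4))
E
python3 - <<'E'
from go import *
r=cam("top"); p,e,n=fitU(r,[.689,.142,-.1365]); print(p.round(4),e,n)
b=W([.689,.142,-.1365],[[-.055,0,0]])[0]; print(b)
to([b[0],b[1],.06],-.1365+np.pi/2)
# rack refine by yellow V faces, both cameras jointly
S=4; D=[(r,yellow(r))]; r2=cam("scene"); D.append((r2,yellow(r2)))
def cost(q):
    t=0
    for r,m in D:
        a=np.zeros((400*S,640*S),np.uint8)
        for f in Vf(): cv2.fillPoly(a,[np.int32(proj(r,W(q,f))*S+S/2)],1)
        R=(cv2.resize(m,None,fx=S,fy=S,interpolation=0)>0)&(cv2.resize(near[id(r)],None,fx=S,fy=S)>0)
        t+=1-(a.astype(bool)&R).sum()/(a.astype(bool)|R).sum()
    return t
near={}
for r,m in D:
    k=np.zeros((400,640),np.uint8); c=proj(r,[[.57,-.295,.05]])[0]; cv2.circle(k,(int(c[0]),int(c[1])),95,1,-1); near[id(r)]=k
q=np.array([.57,-.2945,-.3985])
s=minimize(cost,q,method="Nelder-Mead",options=dict(initial_simplex=q+np.array([[0,0,0],[.005,0,0],[0,.005,0],[0,0,.04]]),xatol=1e-4,fatol=1e-4))
print("rack",s.x.round(4),s.fun)
E
```

```text
[ 0.6901  0.1422 -0.1427] 0.0033069203396305534 253
[0.63451159 0.14948421 0.        ]
t 3.625 ee [0.6321 0.1334 0.2047] [-3.1406e+00  3.0000e-04  1.4333e+00] F [ 0.3 -0.  -0.5] grip 0.0941 0.0
shift mm [ 16.3   0.3 144.7] turn [-0.0009  0.0003 -0.001 ]
rack [ 0.573  -0.2956 -0.397 ] 0.2858390361027089
```

Emit:
carry_out:
  commands:
    - [0,[8,0,40],[0,0,0]]
    - [0,[8,0,40],[0,0,0]]
    - [0,[0,0,40],[0,0,0]]
    - [0,[0,0,40],[0,0,0]]
    - [0,[0,0,25],[0,0,0]]
    - [0,[0,0,10],[0,0,0]]
    - [0,[0,0,5],[0,0,0]]
    - [0,[0,0,0],[0,0,0]]
    - [0,[0,0,0],[0,0,0]]

```text
time_s: 4.8
ee_pos: [0.6348, 0.1485, 0.0065]
eef_rot: [3.14, -0.0, 1.432]
force: [-0.5, -0.5, -0.2]
grip_width: 0.0939
grip_force: 0.0
```

Emit:
carry_out:
  commands:
    - [1,[0,0,0],[0,0,0]]
    - [1,[0,0,0],[0,0,0]]
    - [1,[0,0,0],[0,0,0]]
    - [1,[0,0,0],[0,0,0]]
    - [1,[0,0,0],[0,0,0]]
    - [1,[0,0,0],[0,0,0]]
    - [1,[0,0,0],[0,0,0]]
    - [1,[0,0,0],[0,0,0]]

```text
time_s: 5.8
ee_pos: [0.6343, 0.1485, 0.0054]
eef_rot: [-3.142, -0.0, 1.432]
force: [0.2, 0.0, 0.3]
grip_width: 0.0173
grip_force: 0.0
```

Only 2.6 mm of finger reaches below the tube axis, so I open slightly, go 3 mm lower and close fully.

Emit:
carry_out:
  commands:
    - [0.6,[0,0,0],[0,0,0]]
    - [0.6,[0,0,0],[0,0,0]]
    - [0.6,[0,0,3],[0,0,0]]
    - [1,[0,0,0],[0,0,0]]
    - [1,[0,0,0],[0,0,0]]
    - [1,[0,0,0],[0,0,0]]
    - [1,[0,0,0],[0,0,0]]
    - [1,[0,0,0],[0,0,0]]
    - [1,[0,0,0],[0,0,0]]
    - [1,[0,0,0],[0,0,0]]
  squeeze: 35

```text
time_s: 7.05
ee_pos: [0.6344, 0.1485, 0.0025]
eef_rot: [3.142, -0.0, 1.432]
force: [0.1, -0.3, -0.1]
grip_width: 0.0155
grip_force: 35.0
```

Emit:
carry_out:
  commands:
    - [1,[0,0,0],[0,0,0]]
    - [1,[0,0,0],[0,0,0]]

```text
time_s: 7.3
ee_pos: [0.6343, 0.1485, 0.0025]
eef_rot: [3.142, -0.0, 1.432]
force: [0.0, -0.2, -0.4]
grip_width: 0.0151
grip_force: 35.0
```

Emit:
carry_out:
  commands:
    - [1,[0,0,-5],[0,0,0]]
    - [1,[0,0,-15],[0,0,0]]
    - [1,[0,0,-25],[0,0,0]]
    - [1,[0,0,-30],[0,0,0]]
    - [1,[0,0,-30],[0,0,0]]
    - [1,[0,0,-25],[0,0,0]]
    - [1,[0,0,-15],[0,0,0]]
    - [1,[0,0,0],[0,0,0]]

```text
time_s: 8.3
ee_pos: [0.6347, 0.1485, 0.1487]
eef_rot: [3.14, -0.001, 1.432]
force: [0.4, 1.2, -1.3]
grip_width: 0.0149
grip_force: 35.0
```

Run:
```python
from go import *
r=cam("scene"); 
b=W([.5715,-.2955,-.398],[[-.085,0,0]])[0]; print(b)
to([b[0],b[1],.15],-.398+np.pi/2)
o=ctrl.get_obs(); z=o["ee_pos"][2]+.0055; th=o["eef_rot"][2]-np.pi/2
c=np.array([*o["ee_pos"][:2],th]); 
a=cv2.resize(r["img"],None,fx=3,fy=3,interpolation=cv2.INTER_CUBIC)
P=W(c,np.array(UL)+[.055,0,z]); cv2.polylines(a,[np.int32(proj(r,P)*3+1)],0,(255,0,0),1)
x,y=proj(r,P).mean(0).astype(int)*3; cv2.imwrite("pics/lift.png",a[max(0,y-250):y+250,max(0,x-300):x+300])
```

```text
[ 0.49314377 -0.26255609  0.        ]
t 8.35 ee [0.6343 0.1484 0.1474] [ 3.1416 -0.      1.4317] F [-0.4 -0.1 -1.1] grip 0.0149 34.999489188194275
shift mm [-426.6  -82.8   -2.7] turn [ 0.     -0.      0.2589]
```

View pics/lift.png

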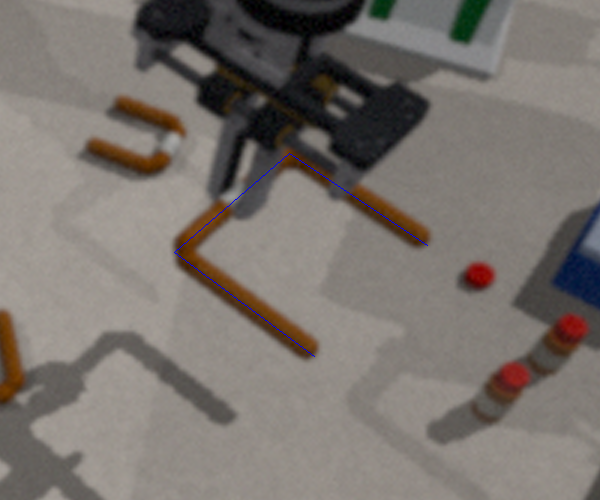

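The tube is held level and matches the prediction within about 2 px. Now I carry it over the rack.

Emit:
carry_out:
  commands:
    - [1,[-10,-2,0],[0,0,0]]
    - [1,[-25,-5,0],[0,0,0]]
    - [1,[-40,-8,0],[0,0,0]]
    - [1,[-45,-9,0],[0,0,0]]
    - [1,[-45,-9,0],[0,0,0]]
    - [1,[-45,-9,0],[0,0,0]]
    - [1,[-45,-9,0],[0,0,0]]
    - [1,[-45,-9,0],[0,0,0]]
    - [1,[-45,-9,0],[0,0,0]]
    - [1,[-40,-7,0],[0,0,0]]

```text
time_s: 9.6
ee_pos: [0.5042, -0.2239, 0.1466]
eef_rot: [-3.14, -0.0, 1.431]
force: [0.7, 0.2, -0.7]
grip_width: 0.015
grip_force: 35.0
```

Emit:
carry_out:
  commands:
    - [1,[-25,-4,0],[0,0,0]]
    - [1,[-12,-2,0],[0,0,0.06]]
    - [1,[-4,-1,0],[0,0,0.1]]
    - [1,[0,0,0],[0,0,0.1]]
    - [1,[0,0,0],[0,0,0]]
    - [1,[0,0,0],[0,0,0]]

```text
time_s: 10.35
ee_pos: [0.4926, -0.2618, 0.1471]
eef_rot: [-3.141, -0.0, 1.174]
force: [0.3, -0.7, -0.3]
grip_width: 0.0149
grip_force: 35.0
```

Run:
```python
from go import *
o=ctrl.get_obs(); z=o["ee_pos"][2]+.0055; th=o["eef_rot"][2]-np.pi/2
p0=[*(o["ee_pos"][:2]+.055*np.array([np.cos(th),np.sin(th)])),th]; print("expected U",np.round(p0,4))
rk=[.5715,-.2955,-.398]
for c in("top","scene"):
    r=cam(c); print(c,fitU(r,p0,z))
    if c=="scene":
        a=cv2.resize(r["img"],None,fx=3,fy=3,interpolation=cv2.INTER_CUBIC)
        cv2.polylines(a,[np.int32(proj(r,W(p0,np.array(UL)+[0,0,z]))*3+1)],0,(255,0,0),1)
        x,y=proj(r,[[.55,-.28,.1]])[0].astype(int)*3; cv2.imwrite("pics/hover.png",a[max(0,y-300):y+250,max(0,x-350):x+350])
b=W(rk,[[-.085,0,0]])[0]; to([b[0],b[1],.0655],rk[2]+np.pi/2)
```

```text
expected U [ 0.5433 -0.2831 -0.3968]
top (array([ 0.54400322, -0.28224808, -0.39578316]), np.float64(0.003785069125066597), 463)
scene (array([ 0.54118133, -0.28127813, -0.39656665]), np.float64(0.006406908937748393), 1139)
t 10.45 ee [ 0.4928 -0.2618  0.1473] [-3.1413  0.      1.1734] F [ 0.  -0.8 -0.7] grip 0.0151 34.99946415424347
shift mm [-0.6  0.7 81.8] turn [-0.0003  0.      0.0006]
```

View pics/hover.png

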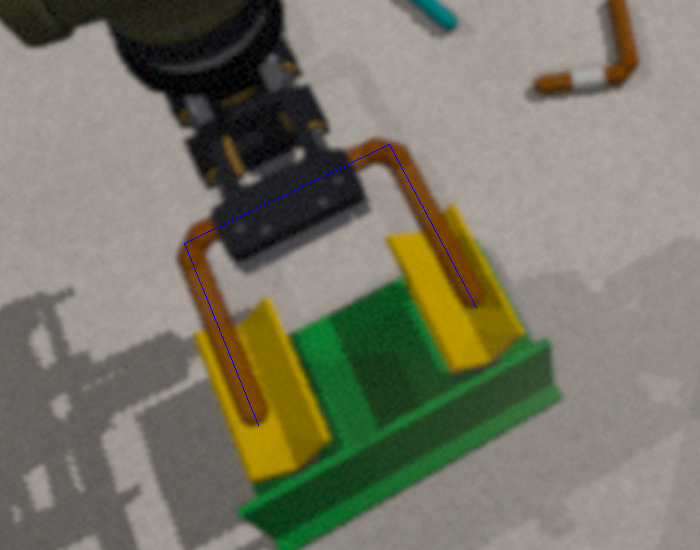

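Both legs are above their notches, about 2 mm off sideways. I correct that and lower.

Emit:
carry_out:
  commands:
    - [1,[-2,1.5,5],[0,0,0]]
    - [1,[0,0,15],[0,0,0]]
    - [1,[0,0,20],[0,0,0]]
    - [1,[0,0,20],[0,0,0]]
    - [1,[0,0,10],[0,0,0]]
    - [1,[0,0,4],[0,0,0]]
    - [1,[0,0,2],[0,0,0]]
    - [1,[0,0,0],[0,0,0]]
    - [1,[0,0,0],[0,0,0]]

```text
time_s: 11.58
ee_pos: [0.4937, -0.2644, 0.0719]
eef_rot: [3.141, 0.0, 1.172]
force: [0.1, -1.1, -1.2]
grip_width: 0.015
grip_force: 35.0
```

Emit:
carry_out:
  commands:
    - [1,[0,0,1.5],[0,0,0]]
    - [1,[0,0,1.5],[0,0,0]]
    - [1,[0,0,0],[0,0,0]]

```text
time_s: 11.95
ee_pos: [0.4934, -0.2642, 0.0683]
eef_rot: [-3.141, -0.0, 1.172]
force: [-0.0, -0.3, -1.0]
grip_width: 0.0151
grip_force: 35.0
```

Emit:
carry_out:
  commands:
    - [1,[0,0,1],[0,0,0]]
    - [1,[0,0,1],[0,0,0]]
    - [1,[0,0,0],[0,0,0]]

```text
time_s: 12.32
ee_pos: [0.4937, -0.2642, 0.0668]
eef_rot: [3.141, -0.0, 1.172]
force: [-0.8, 3.4, 3.3]
grip_width: 0.0152
grip_force: 35.0
```

Emit:
carry_out:
  commands:
    - [1,[0,0,1],[0,0,0]]
    - [1,[0,0,0],[0,0,0]]

```text
time_s: 12.58
ee_pos: [0.4939, -0.2641, 0.0663]
eef_rot: [3.141, -0.0, 1.172]
force: [-2.4, 3.9, 9.3]
grip_width: 0.0152
grip_force: 35.0
```

The tube is seated (about 10 N up). I relieve the side force a little, then release gently.

Emit:
carry_out:
  commands:
    - [1,[1,0,-0.5],[0,0,0]]
    - [1,[0,0,0],[0,0,0]]
    - [1,[0,0,0],[0,0,0]]
  squeeze: 10

```text
time_s: 12.95
ee_pos: [0.4938, -0.2633, 0.0657]
eef_rot: [-3.141, -0.0, 1.172]
force: [-0.4, -0.6, -0.9]
grip_width: 0.0162
grip_force: 10.0
```

Emit:
carry_out:
  commands:
    - [0.75,[0,0,0],[0,0,0]]
    - [0.7,[0,0,0],[0,0,0]]
    - [0.6,[0,0,0],[0,0,0]]
    - [0.5,[0,0,0],[0,0,0]]
    - [0.5,[0,0,0],[0,0,0]]

```text
time_s: 13.58
ee_pos: [0.4939, -0.2633, 0.0659]
eef_rot: [-3.142, 0.0, 1.172]
force: [-0.7, 0.7, 0.3]
grip_width: 0.0466
grip_force: 0.0
```

Run:
```python
from go import *
for c in("top","scene"):
    r=cam(c); p,e,n=fitU(r,[.5438,-.2839,-.398],.071); d=W([0,0,.398],[[p[0]-.5715,p[1]+.2955,0]])[0]
    print(c,p.round(4),e,n,"in rack",d.round(4))
to([.4937,-.2641,.2],1.172)
a=cv2.resize(r["img"],None,fx=3,fy=3,interpolation=cv2.INTER_CUBIC); x,y=proj(r,[[.55,-.28,.1]])[0].astype(int)*3; cv2.imwrite("pics/rel.png",a[max(0,y-250):y+250,max(0,x-300):x+300])
```

```text
top [ 0.5458 -0.2833 -0.3991] 0.003978129157816819 410 in rack [-0.0284  0.0013  0.    ]
scene [ 0.5428 -0.2827 -0.4019] 0.005067776764205532 1025 in rack [-0.0314  0.0006  0.    ]
t 13.675 ee [ 0.4939 -0.2634  0.066 ] [ 3.1416 -0.      1.1718] F [-0.3 -0.3  0.2] grip 0.0468 0.0
shift mm [-8.00e-01  1.00e-01 -1.34e+02] turn [ 0.     -0.     -0.0002]
```

View pics/rel.png

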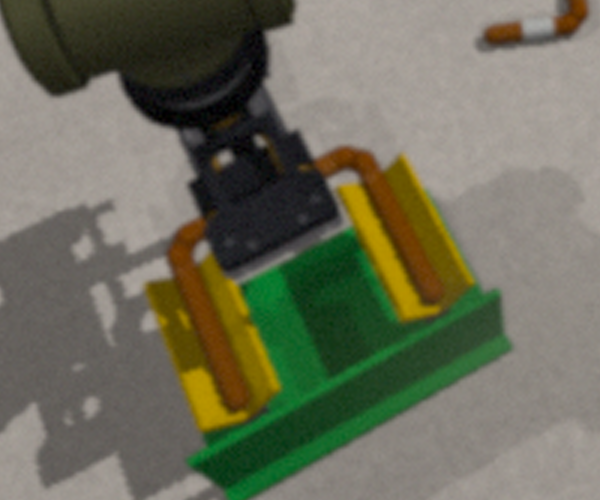

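The tube is seated in both notches (leg ends at (235,400) and (430,295)) about 1 mm from the goal, and it is released. I retreat straight up.

Emit:
carry_out:
  commands:
    - [0.5,[0,0,-5],[0,0,0]]
    - [0.5,[0,0,-10],[0,0,0]]
    - [0.5,[0,0,-20],[0,0,0]]
    - [0.5,[0,0,-30],[0,0,0]]
    - [0.5,[0,0,-30],[0,0,0]]
    - [0.5,[0,0,-25],[0,0,0]]
    - [0.5,[0,0,-10],[0,0,0]]
    - [0.5,[0,0,0],[0,0,0]]
    - [0.5,[0,0,0],[0,0,0]]

```text
time_s: 14.8
ee_pos: [0.4936, -0.2631, 0.1949]
eef_rot: [-3.14, -0.0, 1.172]
force: [0.5, -0.5, 0.9]
grip_width: 0.0468
grip_force: 0.0
```

Run:
```python
from go import *
for c in("top","scene"):
    r=cam(c); p,e,n=fitU(r,[.5438,-.2839,-.398],.071); d=W([0,0,.398],[[p[0]-.5715,p[1]+.2955,0]])[0]
    print(c,p.round(4),e,n,"in rack",d.round(4))
print(ctrl.get_obs()["ee_pos"])
if np.hypot(d[0]+.03,d[1])<.007: print(ctrl.hand_in())
```

```text
top [ 0.5457 -0.2833 -0.4024] 0.004003533786328093 415 in rack [-0.0285  0.0012  0.    ]
scene [ 0.5437 -0.2831 -0.4022] 0.003993885588952737 1183 in rack [-0.0304  0.0007  0.    ]
[ 0.49360763 -0.26317     0.19500556]
the job is handed in; nothing more can be done
None
```

The wide amber U-tube is released in the rack with both legs in the notches, about 2 mm from the seated place by both cameras, and I handed the job in at about 15 s; no verdict came back.

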